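Tidy the supplies into their own holders

TASK

Tidy the studio table. Put the ink bottle away first, before you move anything else: stand it flat in the square wooden tray; after that, in any order, stand the corked jar of shells flat in the round tray with the cork floor, and lay the blue-capped marker across both saddles of the blue pen rest and the black-capped marker across those of the black one, each roughly centred along its rest (either way round). Keep bottle and jar upright all the way, and leave the matchbox and the striped carton where they are.

Things in the scene. Friction and masses are not known exactly. Their poses are not given: they have to be found in the camera images.
- ink_pot: Loose square ink bottle, blue-grey with a ribbed black round cap; 54 x 54 x 60 mm, body 52 mm across its flat sides with cut corners, sides straight up to z 30 mm, shoulders sloping in up to 44 mm, cap 36 mm across above that. Stands upright; origin: centre of its underside; x and y square to its flat sides, z up
- cork_jar: Loose round clear glass jar of tiny shells with a cork stopper, upright; body 54 mm across straight up to z 63 mm, shoulder sloping in up to 85 mm, cork 34 mm across, 99 mm high in all. Origin: centre of its underside, z up
- marker_blue: Loose whiteboard marker with white barrel and a blue cap, lying flat, 16 mm wide (x), 127 mm long (y), 18 mm high with its clip (z); its round barrel is 16 mm across and can roll. Origin: centre of its underside as it lies at the start; y runs along the pen
- marker_black: Loose whiteboard marker with white barrel and a black cap, lying flat, 16 mm wide (x), 127 mm long (y), 18 mm high with its clip (z); its round barrel is 16 mm across and can roll. Origin: centre of its underside as it lies at the start; y runs along the pen
- ink_tray: Fixed square dark wooden tray, 92 x 92 mm, with a grey felt floor 5 mm above the origin, inside 78 x 78 mm, rim top 10 mm above the origin. Origin: centre of its underside; x and y square to its sides, z up
- jar_tray: Fixed round dark wooden tray, 94 mm across, with a cork floor 5 mm above the origin, inside 80 mm across, rim top 10 mm above the origin. Origin: centre of its underside, z up
- blue_rest: Blue pen rest, fixed: a blue base plate 60 x 100 x 6 mm (long side along y) with two white saddles, 16 mm thick, centred 38 mm either way along y; 60 mm gap between them for the fingers. The pen lies along y in both notches: floor 14 mm above the origin and 32 mm wide, cheeks leaning outward up to 26 mm above the origin. Origin: centre of the plate's underside; z up
- black_rest: Black pen rest, fixed: a black base plate 60 x 100 x 6 mm (long side along y) with two white saddles, 16 mm thick, centred 38 mm either way along y; 60 mm gap between them for the fingers. The pen lies along y in both notches: floor 14 mm above the origin and 32 mm wide, cheeks leaning outward up to 26 mm above the origin. Origin: centre of the plate's underside; z up
- matchbox: Loose yellow matchbox lying flat, 37 x 52 x 14 mm; not part of the job, leave it. Origin: centre of its underside
- striped_pack: Loose small red-and-white striped carton, 30 x 72 x 45 mm; not part of the job, leave it. Origin: centre of its underside
Mind the look-alikes: they are no part of the job. What is shaped like the ink_pot but red is not meant.

How it is judged:
By the outcome, as a careful person would: the job done as asked, in the order asked, and still so for the second after the job is handed in, with the robot touching nothing.
It also fails if it takes over 99 s, if anything falls off the work surface, if the arm or the gripper's body presses on something with over 40 N, if the wrist force passes 120 N, or if a joint passes its speed limit or range.

ROBOT

A 7-joint arm with a two-finger parallel gripper is mounted at the origin on a cart in front of the work surface, level with it; the furniture and walls round the work are solid. World frame = base frame: x ahead of the robot, y to its left, z up, the work surface at z = 0. Lengths are in m, angles in rad, forces in N, time in s.
With the tool pointing down it reaches from about 0.4 to 0.85 m from the base axis. Payload 10.4 kg.
Tool frame: the origin (TCP) lies at the very end of the fingers, on their centre line; the grasp point (between the pads) lies bot.grasp_offset behind it (bot.grasp_offset is the distance from the TCP to the grasp point, in m); z points along the fingers, y is the line along which they close (so a half turn about z gives the same grasp; the last joint's range is limited). The gripper opens to 87 mm and grips with 3 to 60 N. Pads are 19 mm wide; open, the fingers measure 117 mm over their backs; the gripper's body (75 mm by 190 mm) begins 51 mm behind the grasp point.
Start: joints at [-1.362, 0.332, -0.065, 1.46, 0.022, 1.35, -0.088], TCP at [0.144, 0.608, 0.223] pointing down, gripper open.
Joint ranges: [-2.6, 2.6], [-0.5, 2.12], [-1.47, 1.34], [0.16, 2.42], [-1.27, 4.41], [0.06, 2.06], [-2.6, 2.6]. Speed limits (rad/s): [2.22, 2.22, 2.79, 2.79, 3.14, 3.14, 3.14].

INTERFACE

Orientations are given as a 3x3 rotation matrix whose columns are the frame's x, y, z axes.
In Python, from plant import bot, eyes gives the robot as it stands.
- The arm moves only by the tool jog_arm, never from a script. Its argument "series" is a list of rows, each a list of 3 entries, a list of its own where there are three numbers: the shift along the tool's x, y, z in units of 500 mm (1.0 is 500 mm), then the turn about the tool's z in units of 45 degrees (1.0 is 45 degrees), then the closure, from -1 (fully open) to 1 (shut). A call has 1 to 20 rows; each row shifts and turns the commanded pose from where the row before left it, along the tool's axes as they then stand; what a row does not reach is not made up. A row lasts 1/12 s, in which the tool goes at most 41.7 mm and 7.16 degrees, less where a joint would pass 70% of its speed; a pose out of reach is approached as far as the arm can. A call with a number of a shift or a turn outside -1 to 1 is refused whole. A call with a gripper value outside its range is refused whole. The fingers move at their own pace and stop on an object; the grip force is fixed at half the most. Time passes only in rows, so rows that do not move let the fingers close. It gives the time, the measured TCP pose, the force, the opening and the grip force at its end, in the units of the state.
- bot.sense(): the state, without advancing time (a new reading comes with each control period).
- eyes.read_camera(name): name is "side" or "top" or "wrist"; returns a dict with "frame" (384x512x3 uint8, red, green, blue), "camera_matrix" (3x3 intrinsics, pixels), "xyz" and "orientation" of the camera in the world. Camera axes: x right, y up, looking along -z (the intrinsics and any distortion apply to the point x, -y, -z); pixel columns grow to the right and rows downward; lengths in m; the calibration is good to about 2 mm. The wrist camera is an equidistant fisheye: a pixel r from the principal point sees the ray r / f radians off the axis. A picture is of the moment at which its call begins. There is no depth.
- bot.finish_job(): hands the job in; it is judged then, once.
Trained networks look in the newest picture that a camera, given by its name, has taken for a name from the list of things; names that differ only in an ending like _2 or _b are one class to them, and where a whole thing is asked for, a point or a joint stands for the part that bears it (a point fixed in the world has none). Each returns a list of dicts, best first, with "confidence" (0 to 1); they miss things now and then, are a little off and sometimes report something else, mostly with a low value. They report only what shows in the picture. A call takes as long as a camera call. They do not tell look-alikes from the thing itself.
- eyes.regions_of(camera, query): "mask" (384x512 bool, what is visible of it) and "box" ([left, top, width, height] in pixels, round what is visible of it).
The state is a dict: "time": time; "joint_pos": joint angles; "joint_vel": joint speeds; "joint_efforts": joint torques, N m; "position": TCP position; "orientation": TCP orientation; "force": force on the tool from outside, world axes, zero at the start; "moment": the same for the moment, N m; "gripper_width": finger opening in m; "grasp_force": force on a finger pad.
Only numpy, scipy, OpenCV 4.12 (cv2) and the standard library are available. Lean on these libraries where they do the work, as an engineer would, in place of code of your own. Each camera call takes 0.05 s, during which the arm holds its last target. There are 200 camera calls.

## Working session

There is one attempt and no reset: what is moved stays moved. The work goes in short steps, Python scripts to look and compute and a tool call to move; the robot and the scene stay as the last step left them, time stands still between calls to the robot, and variables do not carry over. Pictures are saved under pics/ and viewed, at most 14 in all, crops included, and the job is handed in when it is done.

Besides the shell and the picture viewer there is one more tool, called as name(argument=value, ...) on one line, values as JSON. jog_arm: Moves the arm, as the interface text tells. Its arguments: {"type":"object","properties":{"series":{"type":"array","items":{"type":"array"}}},"required":["series"]}

```bash
mkdir -p pics; ls; cat > h.py <<'E'
import numpy as np, cv2
from plant import bot, eyes
def ray(c,uv):
    K=np.array(c["camera_matrix"]);R=np.array(c["orientation"]);uv=np.atleast_2d(uv).astype(float)
    x=(uv[:,0]-K[0,2])/K[0,0];y=(uv[:,1]-K[1,2])/K[1,1]
    if c.get("fish"):
        r=np.hypot(x,y)+1e-9; s=np.sin(r)/r; d=np.c_[x*s,-y*s,-np.cos(r)]
    else: d=np.c_[x,-y,-np.ones(len(x))]
    return d@R.T
def at(c,uv,z):
    d=ray(c,uv);o=np.array(c["xyz"]);return o+d*((z-o[2])/d[:,2])[:,None]
def cam(n):
    c=dict(eyes.read_camera(n));c["fish"]=n=="wrist";return c
def save(c,f): cv2.imwrite("pics/"+f,c["frame"][:,:,::-1])
E
python3 - <<'E'
from h import *
s=bot.sense();print(s["time"],s["position"],np.round(s["orientation"],3).tolist(),s["gripper_width"],bot.grasp_offset)
ims=[]
for n in ["top","side","wrist"]:
    c=cam(n);save(c,n+"0.png");print(n,c["xyz"],np.round(c["orientation"],3).tolist(),np.round(c["camera_matrix"],1).tolist(),[k for k in c])
    for q in ["ink_pot","cork_jar","marker_blue","marker_black","ink_tray","jar_tray","blue_rest","black_rest","matchbox","striped_pack"]:
        for r in eyes.regions_of(n,q):
            if r["confidence"]>.2:
                m=r["mask"];v,u=np.nonzero(m);
                rect=cv2.minAreaRect(np.c_[u,v].astype(np.float32)) if len(u) else None
                print(" ",q,round(r["confidence"],2),r["box"],len(u),None if rect is None else np.round(np.r_[rect[0],rect[1],rect[2]],1))
E
```

```text
pics
0.0 [0.14346071 0.60791208 0.22173886] [[-0.973, 0.23, -0.0], [0.23, 0.973, -0.001], [-0.0, -0.001, -1.0]] 0.08728411327308738 0.0187
top [ 0.35586168 -0.01033816  1.24464178] [[-0.009, 0.994, -0.112], [-1.0, -0.01, -0.01], [-0.011, 0.112, 0.994]] [[392.6, 0.0, 252.0], [0.0, 392.6, 189.4], [0.0, 0.0, 1.0]] ['frame', 'camera_matrix', 'xyz', 'orientation', 'fish']
  ink_pot 0.73 [330.1, 217.8, 21.4, 21.5] 300 [341.7 227.5  18.3  17.8  33.7]
  ink_pot 0.59 [369.1, 216.3, 22.2, 16.6] 300 [379.5 221.5  17.   19.   90. ]
  ink_pot 0.55 [290.0, 238.1, 20.3, 16.1] 278 [300.5 246.5  17.   17.   90. ]
  ink_pot 0.54 [331.1, 128.5, 17.8, 19.7] 286 [339.  141.   17.   17.9  63.4]
  ink_pot 0.49 [246.5, 225.9, 22.4, 17.1] 259 [258.3 233.8  16.1  17.1  18.4]
  cork_jar 0.88 [155.1, 220.5, 26.5, 18.6] 334 [170.5 228.5  17.   21.   90. ]
  cork_jar 0.59 [316.8, 162.1, 17.2, 25.7] 228 [324.2 174.4   9.9  24.4  34.7]
  marker_blue 0.53 [268.6, 194.0, 41.3, 22.3] 195 [289.  204.    5.5  38.5  60.9]
  marker_black 0.64 [202.8, 199.8, 38.3, 16.1] 195 [221.3 206.8  39.    5.3  22.8]
  ink_tray 0.85 [
[... 1892 characters left out ...]
0.7 [240.8, 157.7, 27.9, 34.2] 216 [254.1 174.1   5.5  39.7  43.3]
  black_rest 0.65 [244.6, 272.5, 24.1, 25.8] 406 [257.3 284.5  31.   13.6  49.8]
  black_rest 0.57 [308.2, 170.2, 33.6, 39.6] 638 [325.2 190.6  21.   32.9  35.5]
  matchbox 0.6 [288.1, 136.5, 11.1, 14.4] 165 [294.5 141.   14.   13.   90. ]
  striped_pack 0.86 [243.9, 271.3, 25.9, 27.6] 406 [257.3 284.3  30.3  14.   49.4]
wrist [0.07623147 0.62435592 0.38349359] [[0.23, -0.942, -0.246], [0.973, 0.222, 0.06], [-0.002, -0.253, 0.967]] [[297.3, 0.0, 260.9], [0.0, 297.3, 191.5], [0.0, 0.0, 1.0]] ['frame', 'camera_matrix', 'xyz', 'orientation', 'fish']
  striped_pack 0.52 [0.1, 365.0, 16.4, 19.0] 167 [  7.8 375.8  17.7  11.7  71.6]
```

```bash
python3 - <<'E'
import cv2
a=cv2.imread("pics/top0.png")[100:290,90:430];cv2.imwrite("pics/top0c.png",cv2.resize(a,None,fx=2.35,fy=2.35,interpolation=cv2.INTER_CUBIC))
a=cv2.imread("pics/side0.png")[60:384,130:390];cv2.imwrite("pics/side0c.png",cv2.resize(a,None,fx=1.85,fy=1.85,interpolation=cv2.INTER_CUBIC))
E
```

```text
(no output)
```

View pics/top0c.png

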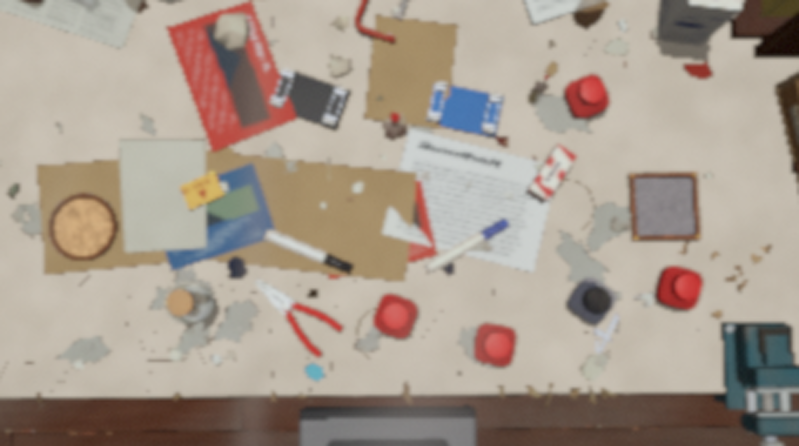

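View pics/side0c.png

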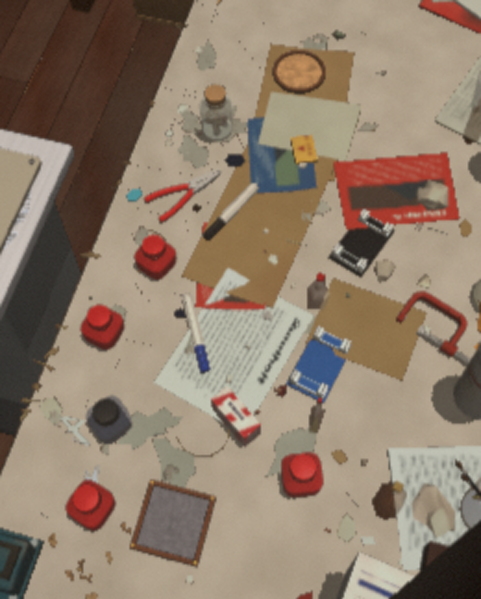

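Top view shows the blue-grey bottle at about (342,227) and the red look-alikes at (379,221), (300,246), (258,234) and (339,141). The jar is at (170,228), the ink tray at (373,187), the jar tray at (125,196), and the blue and black rests at (287,146) and (222,142). The markers are at (289,204) for blue and (221,207) for black. The side view agrees, with the bottle at (189,286).

Next I fit the silhouettes jointly in both views.

```bash
cat > fit.py <<'E'
from h import *
from scipy.optimize import minimize
def circ(r,z,n=24):
    t=np.arange(n)*2*np.pi/n;return np.c_[r*np.cos(t),r*np.sin(t),z+0*t]
def box(a,b,z0,z1): return np.array([[i*a/2,j*b/2,z] for i in(-1,1) for j in(-1,1) for z in(z0,z1)])
octo=np.array([[s*a,t*b] for a,b in((.026,.018),(.018,.026)) for s in(-1,1) for t in(-1,1)])
M={"ink_pot":np.r_[np.c_[octo,np.zeros(8)],np.c_[octo,np.full(8,.03)],circ(.018,.044),circ(.018,.06)],
"cork_jar":np.r_[circ(.027,0),circ(.027,.063),circ(.017,.085),circ(.017,.099)],
"marker":np.r_[[p for y in(-.0635,.0635) for p in np.c_[circ(.008,0)[:,0],np.full(24,y),.008+circ(.008,0)[:,1]]]],
"ink_tray":box(.092,.092,0,.01),"jar_tray":np.r_[circ(.047,0),circ(.047,.01)],
"rest":np.r_[box(.06,.1,0,.006),box(.05,.092,.006,.026)],
"matchbox":box(.037,.052,0,.014),"striped_pack":box(.03,.072,0,.045)}
def proj(c,P):
    K=np.array(c["camera_matrix"]);q=(P-np.array(c["xyz"]))@np.array(c["orientation"])
    x,y,z=q[:,0],-q[:,1],-q[:,2]
    if c.get("fish"):
        r=np.hypot(x,y);k=np.arctan2(r,z)/(r+1e-12);x,y=x*k,y*k
    else: x,y=x/z,y/z
    return np.c_[x*K[0,0]+K[0,2],y*K[1,1]+K[1,2]]
def place(n,p):
    c,s=np.cos(p[2]),np.sin(p[2]);V=M[n];return np.c_[V[:,0]*c-V[:,1]*s+p[0],V[:,0]*s+V[:,1]*c+p[1],V[:,2]+(p[3] if len(p)>3 else 0)]
S=4
def fit(n,views,p0=None,yaws=None):
    # views: list of (cam, mask)
    D=[]
    for c,m in views:
        v,u=np.nonzero(m);o=np.array([u.min()-12,v.min()-12]);w,h=np.array([u.max()+12,v.max()+12])-o
        sub=np.zeros((h,w),np.float32);ok=(v-o[1]>=0)&(u-o[0]>=0);sub[v[ok]-o[1],u[ok]-o[0]]=1
        D.append((c,o,cv2.resize(sub,None,fx=S,fy=S,interpolation=cv2.INTER_LINEAR)>.5))
    if p0 is None:
        v,u=np.nonzero(views[0][1]);p0=at(views[0][0],[u.mean(),v.mean()],M[n][:,2].max()/2)[0][:2]
    def cost(p):
        e=0
        for c,o,m in D:
            uv=(proj(c,place(n,p))-o+.5)*S-.5
            im=np.zeros(m.shape,np.uint8);cv2.fillConvexPoly(im,cv2.convexHull(np.round(uv*16).astype(np.int32)),1,shift=4)
            im=im>0;e+=1-(im&m).sum()/(im|m).sum()
        return e/len(D)
    best=None
    for y in (np.arange(0,np.pi,np.pi/12) if yaws is None else yaws):
        r=minimize(cost,[p0[0],p0[1],y],method="Nelder-Mead",options=dict(initial_simplex=np.array([p0[0],p0[1],y])+np.array([[0,0,0],[.006,0,0],[0,.006,0],[0,0,.15]]),maxiter=90))
        if best is None or r.fun<best.fun: best=r
    return best.x,1-best.fun
E
cat > meas.py <<'E'
from fit import *
W={"ink_pot":((341,227),(189,286)),"ink_tray":((373,187),(223,342)),"cork_jar":((170,228),(246,120)),"jar_tray":((125,196),(291,98)),
"marker_blue":((289,204),(235,240)),"marker_black":((221,207),(254,174)),"blue_rest":((287,146),(302,256)),"black_rest":((222,142),(325,190)),"matchbox":((176,181),(294,141)),"striped_pack":((325,173),(257,284)),
"r1:ink_pot":((379,221),(178,332)),"r2:ink_pot":((339,141),(292,316)),"r3:ink_pot":((300,246),(185,236)),"r4:ink_pot":((258,234),(214,198))}
C={n:cam(n) for n in("top","side")}
R={}
for k,(a,b) in W.items():
    q=k.split(":")[-1];n="marker" if "marker" in q else "rest" if "rest" in q else q
    vs=[];
    for cn,w in(("top",a),("side",b)):
        qs=[q] + (["cork_jar"] if q=="striped_pack" else [])
        for qq in qs:
            if (cn,qq) not in R: R[cn,qq]=eyes.regions_of(cn,qq)
        cand=[r["mask"] for qq in qs for r in R[cn,qq] if r["mask"].any() and np.hypot(*(np.mean(np.nonzero(r["mask"]),1)[::-1]-w))<6]
        if cand: vs.append((C[cn],cand[0]))
    if not vs: print(k,"none");continue
    p,i=fit(n,vs);out=[]
    for v in vs:
        if len(vs)>1: out.append(np.round((fit(n,[v],p[:2],[p[2]])[0][:2]-p[:2])*1e3,1).tolist())
    print(k,np.round(p[:2],4),"yaw",round(np.degrees(p[2])%180,1),"iou",round(i,2),len(vs),out)
E
python3 meas.py
```

```text
ink_pot [ 0.3725 -0.2752] yaw 52.9 iou 0.93 2 [[0.3, -0.9], [-1.3, 1.7]]
ink_tray [ 0.4979 -0.3798] yaw 1.6 iou 0.92 2 [[1.5, -1.0], [-0.2, 0.4]]
cork_jar [0.3741 0.2518] yaw 178.0 iou 0.9 2 [[-0.4, -0.7], [0.1, 0.1]]
jar_tray [0.4779 0.4054] yaw 8.7 iou 0.95 2 [[0.4, -1.1], [-0.3, 1.4]]
marker_blue [ 0.4478 -0.1153] yaw 28.8 iou 0.81 2 [[0.4, 0.0], [-1.6, 2.8]]
marker_black [0.4409 0.1001] yaw 157.4 iou 0.74 2 [[2.9, 0.4], [-1.1, 0.3]]
blue_rest [ 0.6346 -0.1136] yaw 167.5 iou 0.91 2 [[1.4, -0.3], [-0.2, 2.3]]
black_rest [0.652  0.0969] yaw 160.0 iou 0.93 1 []
matchbox [0.5249 0.2448] yaw 23.5 iou 0.87 2 [[0.9, -1.3], [-1.4, 2.9]]
striped_pack [ 0.5395 -0.2247] yaw 55.2 iou 0.91 2 [[0.0, 0.0], [0.2, 0.2]]
r1:ink_pot [ 0.387  -0.3895] yaw 166.1 iou 0.85 2 [[1.2, -1.0], [0.0, 0.0]]
r2:ink_pot [ 0.6454 -0.2767] yaw 112.1 iou 0.91 2 [[1.0, -2.2], [0.3, 0.6]]
r3:ink_pot [ 0.315  -0.1463] yaw 169.2 iou 0.9 2 [[0.8, -1.4], [-1.1, 1.3]]
r4:ink_pot [ 0.3548 -0.0159] yaw 68.2 iou 0.91 2 [[0.0, 0.0], [-1.5, 1.9]]
```

jog_arm(series=[[[0, 0, 0], 0.1323, -1], [[0, 0, 0], 0.1323, -1], [[0, 0, 0], 0.1323, -1], [[0, 0, 0], 0.1323, -1], [[-0.0667, -0.0035, 0], 0, -1], [[-0.0667, -0.0035, 0], 0, -1], [[-0.0667, -0.0035, 0], 0, -1], [[-0.0667, -0.0035, 0], 0, -1], [[-0.0667, -0.0035, 0], 0, -1], [[-0.0667, -0.0035, 0], 0, -1], [[-0.0667, -0.0035, 0], 0, -1], [[-0.0667, -0.0035, 0], 0, -1], [[-0.0667, -0.0035, 0], 0, -1], [[-0.0667, -0.0035, 0], 0, -1], [[-0.0667, -0.0035, 0], 0, -1], [[-0.0667, -0.0035, 0], 0, -1]])

```text
time: 4.08
position: [0.4512, 0.349, 0.2228]
orientation: [[-0.798, 0.603, 0.0], [0.603, 0.798, 0.0], [0.0, 0.001, -1.0]]
force: [0.3, 0.0, 0.2]
gripper_width: 0.0868
grasp_force: 0.0
```

jog_arm(series=[[[-0.0534, -0.0474, 0], 0, -1], [[-0.0534, -0.0474, 0], 0, -1], [[-0.0534, -0.0474, 0], 0, -1], [[-0.0534, -0.0474, 0], 0, -1], [[-0.0534, -0.0474, 0], 0, -1], [[-0.0534, -0.0474, 0], 0, -1], [[-0.0534, -0.0474, 0], 0, -1], [[-0.0534, -0.0474, 0], 0, -1], [[-0.0534, -0.0474, 0], 0, -1], [[-0.0534, -0.0474, 0], 0, -1], [[-0.0107, -0.0686, 0], 0, -1], [[-0.0107, -0.0686, 0], 0, -1], [[-0.0107, -0.0686, 0], 0, -1], [[-0.0107, -0.0686, 0], 0, -1], [[-0.0107, -0.0686, 0], 0, -1], [[-0.0107, -0.0686, 0], 0, -1], [[-0.0107, -0.0686, 0], 0, -1], [[-0.0107, -0.0686, 0], 0, -1], [[-0.0107, -0.0686, 0], 0, -1], [[0, 0, 0], 0, -1]])

```text
time: 5.75
position: [0.3687, -0.2809, 0.223]
orientation: [[-0.793, 0.61, 0.001], [0.61, 0.793, -0.001], [-0.001, 0.0, -1.0]]
force: [0.0, 0.9, 0.4]
gripper_width: 0.087
grasp_force: 0.0
```

```bash
cat > wr.py <<'E'
from fit import *
import sys
# usage: wr.py pic query,x,y,yawdeg ...   : fit from the wrist view near a prior
def run(args,pic=None):
    s=bot.sense();c=cam("wrist")
    if pic: save(c,pic)
    print("t",round(s["time"],2),"tcp",np.round(s["position"],4),"yaw(y)",round(np.degrees(np.arctan2(s["orientation"][1][1],s["orientation"][0][1])),1),"w",round(s["gripper_width"],4))
    for a in args:
        q,x,y,yd=a.split(",");x,y,yd=map(float,(x,y,yd));n="marker" if "marker" in q else "rest" if "rest" in q else q
        w=proj(c,place(n,[x,y,np.radians(yd)])).mean(0)
        for r in eyes.regions_of("wrist",q):
            m=r["mask"]
            if not m.any(): continue
            ce=np.mean(np.nonzero(m),1)[::-1]
            if np.hypot(*(ce-w))<45:
                p,i=fit(n,[(c,m)],[x,y],np.radians([yd-15,yd,yd+15]))
                print(q,round(r["confidence"],2),r["box"],np.round(p[:2],4),round(np.degrees(p[2]),1),"iou",round(i,2))
            else: print(q,"far",round(r["confidence"],2),ce.round(),"exp",w.round())
if __name__=="__main__": run(sys.argv[2:],sys.argv[1] if sys.argv[1]!="-" else None)
E
python3 wr.py w1.png ink_pot,.3725,-.2752,52.9 ink_tray,.498,-.38,1.6
```

```text
t 5.75 tcp [ 0.3687 -0.2809  0.223 ] yaw(y) 52.4 w 0.087
ink_pot far 0.82 [413.  46.] exp [267. 174.]
ink_pot far 0.78 [207. 226.] exp [267. 174.]
ink_pot far 0.71 [322.  72.] exp [267. 174.]
ink_pot 0.64 [242.8, 147.1, 45.7, 48.2] [ 0.3721 -0.2752] 52.5 iou 0.97
```

View pics/w1.png

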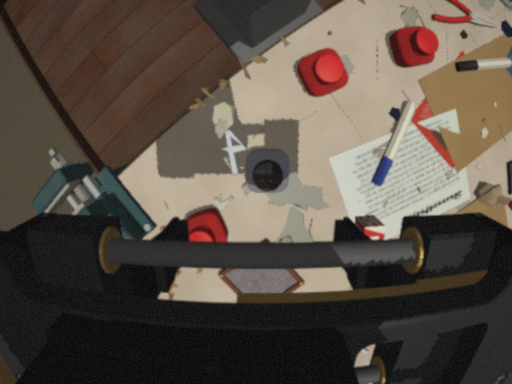

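jog_arm(series=[[[0, 0, 0.06], 0, -1], [[0, 0, 0.06], 0, -1], [[0, 0, 0.06], 0, -1], [[0, 0, 0.04], 0, -1], [[0, 0, 0], 0, -1], [[0, 0, 0], 0, -1], [[0, 0, 0], 0, -1]])

```text
time: 6.48
position: [0.3734, -0.275, 0.1137]
orientation: [[-0.798, 0.602, 0.001], [0.602, 0.798, -0.001], [-0.001, 0.0, -1.0]]
force: [0.9, 0.2, 0.3]
gripper_width: 0.0871
grasp_force: 0.0
```

jog_arm(series=[[[0.0018, -0.0018, 0.05], 0, -1], [[0, 0, 0.05], 0, -1], [[0, 0, 0.05], 0, -1], [[0, 0, 0.04], 0, -1], [[0, 0, 0.0214], 0, -1], [[0, 0, 0], 0, -1], [[0, 0, 0], 0, -1], [[0, 0, 0], 0, 1], [[0, 0, 0], 0, 1], [[0, 0, 0], 0, 1], [[0, 0, 0], 0, 1], [[0, 0, 0], 0, 1], [[0, 0, 0], 0, 1], [[0, 0, 0], 0, 1], [[0, 0, 0], 0, 1], [[0, 0, 0], 0, 1], [[0, 0, 0], 0, 1]])

```text
time: 7.9
position: [0.3713, -0.2752, 0.007]
orientation: [[-0.798, 0.603, 0.0], [0.603, 0.798, 0.0], [0.0, 0.0, -1.0]]
force: [0.2, 2.8, 5.4]
gripper_width: 0.0518
grasp_force: 29.9
```

jog_arm(series=[[[0, 0, -0.03], 0, 1], [[0, 0, -0.05], 0, 1], [[0, 0, -0.05], 0, 1], [[0, 0, -0.05], 0, 1], [[0, 0, -0.03], 0, 1], [[0, 0, 0], -0.1433, 1], [[0, 0, 0], -0.1433, 1], [[0, 0, 0], -0.1433, 1], [[0, 0, 0], -0.1433, 1], [[0, 0, 0], -0.1433, 1], [[0, 0, 0], -0.1433, 1], [[0, 0, 0], 0, 1]])

```text
time: 8.9
position: [0.3707, -0.2754, 0.1115]
orientation: [[-0.999, -0.033, -0.001], [-0.033, 0.999, 0.0], [0.001, 0.0, -1.0]]
force: [-0.1, -0.9, -2.1]
gripper_width: 0.0523
grasp_force: 30.0
```

jog_arm(series=[[[-0.025, -0.022, 0], 0, 1], [[-0.032, -0.028, 0], 0, 1], [[-0.032, -0.028, 0], 0, 1], [[-0.032, -0.028, 0], 0, 1], [[-0.032, -0.028, 0], 0, 1], [[-0.032, -0.028, 0], 0, 1], [[-0.032, -0.028, 0], 0, 1], [[-0.0304, -0.0262, 0], 0, 1], [[0, 0, 0], 0, 1], [[0, 0, 0], 0, 1], [[0, 0, 0], 0, 1], [[0, 0, 0], 0, 1]])

```text
time: 9.9
position: [0.497, -0.3795, 0.1116]
orientation: [[-1.0, -0.026, -0.001], [-0.026, 1.0, 0.001], [0.001, 0.001, -1.0]]
force: [0.7, 0.4, -1.7]
gripper_width: 0.0519
grasp_force: 30.0
```

```bash
python3 wr.py w2.png ink_tray,.498,-.38,1.6
```

```text
t 9.9 tcp [ 0.497  -0.3795  0.1116] yaw(y) 91.5 w 0.0519
ink_tray 0.88 [209.1, 142.6, 102.5, 74.5] [ 0.4979 -0.3803] 0.8 iou 0.65
```

View pics/w2.png

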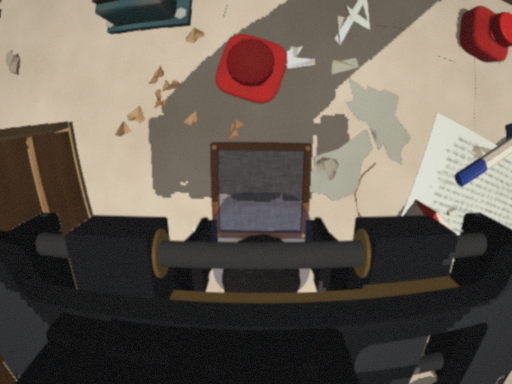

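jog_arm(series=[[[-0.0018, -0.001, 0.03], 0, 1], [[0, 0, 0.045], 0, 1], [[0, 0, 0.045], 0, 1], [[0, 0, 0.04], 0, 1], [[0, 0, 0.02], 0, 1], [[0, 0, 0.012], 0, 1], [[0, 0, 0.006], 0, 1], [[0, 0, 0], 0, 1], [[0, 0, 0], 0, 1], [[0, 0, 0], 0, 1]])

```text
time: 10.83
position: [0.4993, -0.3808, 0.0137]
orientation: [[-1.0, -0.028, 0.001], [-0.028, 1.0, -0.001], [-0.001, -0.001, -1.0]]
force: [-0.6, -1.0, -2.0]
gripper_width: 0.0517
grasp_force: 30.0
```

jog_arm(series=[[[0, 0, 0.002], 0, 1], [[0, 0, 0.001], 0, 1], [[0, 0, 0], 0, 1], [[0, 0, 0], 0, 1]])

```text
time: 11.17
position: [0.4991, -0.3806, 0.0121]
orientation: [[-1.0, -0.028, 0.001], [-0.028, 1.0, -0.0], [-0.001, -0.0, -1.0]]
force: [-1.8, 1.3, 5.6]
gripper_width: 0.052
grasp_force: 29.9
```

jog_arm(series=[[[0, 0, 0], 0, -1], [[0, 0, 0], 0, -1], [[0, 0, 0], 0, -1], [[0, 0, 0], 0, -1], [[0, 0, 0], 0, -1], [[0, 0, 0], 0, -1], [[0, 0, 0], 0, -1]])

```text
time: 11.75
position: [0.4986, -0.3804, 0.0112]
orientation: [[-1.0, -0.028, -0.0], [-0.028, 1.0, 0.0], [0.0, 0.0, -1.0]]
force: [-0.9, -0.3, 0.9]
gripper_width: 0.0847
grasp_force: 0.0
```

jog_arm(series=[[[0, 0, -0.03], 0, -1], [[0, 0, -0.06], 0, -1], [[0, 0, -0.08], 0, -1], [[0, 0, -0.08], 0, -1], [[0, 0, -0.08], 0, -1], [[0, 0, -0.06], 0, -1], [[0, 0, 0], 0.1396, -1], [[0, 0, 0], 0.1396, -1], [[0, 0, 0], 0.1396, -1], [[0, 0, 0], 0.1396, -1], [[0, 0, 0], 0.1396, -1], [[0, 0, 0], 0.1396, -1], [[0, 0, 0], 0.1396, -1], [[0, 0, 0], 0.1396, -1], [[0, 0, 0], 0.1396, -1], [[0, 0, 0], 0.1396, -1], [[0, 0, 0], 0, -1]])

```text
time: 13.17
position: [0.4986, -0.3804, 0.2072]
orientation: [[-0.477, 0.879, 0.0], [0.879, 0.477, -0.0], [-0.0, 0.0, -1.0]]
force: [0.7, -0.3, 0.1]
gripper_width: 0.0873
grasp_force: 0.0
```

jog_arm(series=[[[0.0642, 0.0208, 0], 0, -1], [[0.0642, 0.0208, 0], 0, -1], [[0.0642, 0.0208, 0], 0, -1], [[0.0642, 0.0208, 0], 0, -1], [[0.0642, 0.0208, 0], 0, -1], [[0.0642, 0.0208, 0], 0, -1], [[0.0642, 0.0208, 0], 0, -1], [[0.0642, 0.0208, 0], 0, -1], [[0, 0, 0], 0, -1], [[0, 0, 0], 0, -1], [[0, 0, 0], 0, -1], [[0, 0, 0], 0, -1]])

```text
time: 14.17
position: [0.4497, -0.1258, 0.2072]
orientation: [[-0.48, 0.877, -0.0], [0.877, 0.48, -0.001], [-0.001, -0.0, -1.0]]
force: [0.2, -0.4, -0.2]
gripper_width: 0.0869
grasp_force: 0.0
```

```bash
python3 wr.py w3.png ink_pot,.498,-.38,1.6 ink_tray,.498,-.38,1.6 marker_blue,.4478,-.1153,28.8 blue_rest,.6346,-.1136,167.5; python3 - <<'E'
import cv2
from h import *
c=cam("side");cv2.imwrite("pics/side1c.png",cv2.resize(c["frame"][200:384,130:390,::-1],None,fx=2,fy=2))
E
```

```text
t 14.17 tcp [ 0.4497 -0.1258  0.2072] yaw(y) 28.7 w 0.0869
ink_pot far 0.8 [158. 136.] exp [207. 342.]
ink_pot far 0.8 [235.  54.] exp [207. 342.]
ink_tray 0.48 [190.6, 293.6, 18.6, 7.4] [ 0.5015 -0.3771] 6.4 iou 0.17
marker_blue 0.56 [256.5, 112.6, 15.7, 98.5] [ 0.4483 -0.1155] 29.7 iou 0.93
marker_blue far 0.26 [334.  21.] exp [264. 162.]
blue_rest 0.96 [358.3, 189.2, 56.1, 47.2] [ 0.6357 -0.1139] 167.5 iou 0.59
```

View pics/side1c.png

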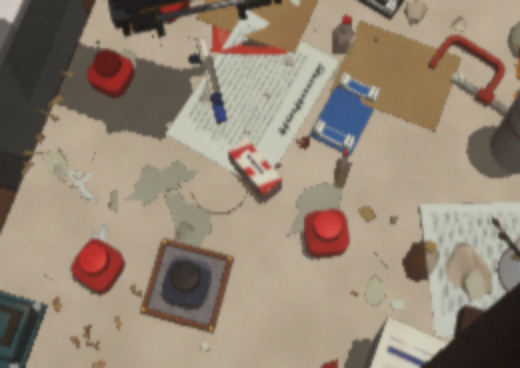

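View pics/w3.png

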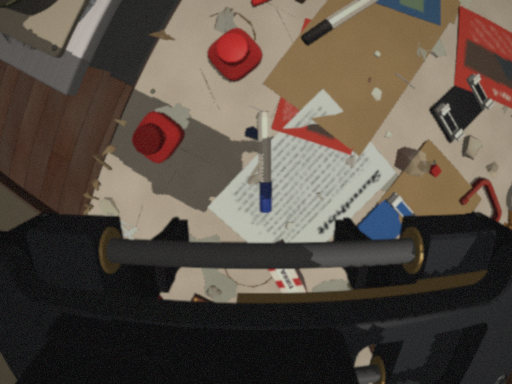

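jog_arm(series=[[[0, 0, 0.06], -0.015, -1], [[0, 0, 0.07], 0, -1], [[0, 0, 0.07], 0, -1], [[0, 0, 0.06], 0, -1], [[0, 0, 0], 0, -1], [[0, 0, 0], 0, -1], [[0, 0, 0], 0, -1]])

```text
time: 15.05
position: [0.4504, -0.1245, 0.0822]
orientation: [[-0.491, 0.871, 0.001], [0.871, 0.491, -0.0], [-0.0, 0.001, -1.0]]
force: [-1.0, 0.1, 0.8]
gripper_width: 0.0871
grasp_force: 0.0
```

jog_arm(series=[[[0.018, 0.0048, 0], 0, -1], [[0, 0, 0.04], 0, -1], [[0, 0, 0.05], 0, -1], [[0, 0, 0.04], 0, -1], [[0, 0, 0.02], 0, -1], [[0, 0, 0.008], 0, -1], [[0, 0, 0], 0, -1], [[0, 0, 0], 0, -1], [[0, 0, 0], 0, -1]])

```text
time: 15.8
position: [0.4485, -0.1147, 0.003]
orientation: [[-0.492, 0.871, 0.002], [0.871, 0.492, 0.001], [-0.0, 0.002, -1.0]]
force: [-0.6, 0.7, -0.5]
gripper_width: 0.0872
grasp_force: 0.0
```

jog_arm(series=[[[0, 0, 0], 0, 1], [[0, 0, 0], 0, 1], [[0, 0, 0], 0, 1], [[0, 0, 0], 0, 1], [[0, 0, 0], 0, 1], [[0, 0, 0], 0, 1], [[0, 0, 0], 0, 1], [[0, 0, 0], 0, 1], [[0, 0, 0], 0, 1], [[0, 0, 0], 0, 1], [[0, 0, 0], 0, 1], [[0, 0, 0], 0, 1], [[0, 0, 0], 0, 1], [[0, 0, 0], 0, 1]])

```text
time: 16.97
position: [0.4473, -0.1147, 0.0017]
orientation: [[-0.492, 0.871, -0.0], [0.871, 0.492, 0.001], [0.001, -0.0, -1.0]]
force: [0.9, -0.0, 0.1]
gripper_width: 0.0153
grasp_force: 30.0
```

jog_arm(series=[[[0, 0, -0.03], 0, 1], [[0, 0, -0.05], 0, 1], [[0, 0, -0.06], 0, 1], [[0, 0, -0.04], 0, 1], [[0, 0, -0.02], 0, 1], [[0, 0, 0], 0.1333, 1], [[0, 0, 0], 0.1333, 1], [[0, 0, 0], 0.1333, 1], [[0, 0, 0], 0.1333, 1], [[0, 0, 0], 0.1333, 1], [[0, 0, 0], 0.1333, 1], [[0, 0, 0], 0.1333, 1]])

```text
time: 17.97
position: [0.4472, -0.1147, 0.1016]
orientation: [[0.222, 0.975, -0.001], [0.975, -0.222, 0.001], [0.001, -0.001, -1.0]]
force: [0.4, -0.8, 0.4]
gripper_width: 0.0154
grasp_force: 30.0
```

jog_arm(series=[[[0, 0, 0], 0, 1], [[0.0104, 0.0458, 0], 0, 1], [[0.0104, 0.0458, 0], 0, 1], [[0.0104, 0.0458, 0], 0, 1], [[0.0104, 0.0458, 0], 0, 1], [[0.0104, 0.0458, 0], 0, 1], [[0.0104, 0.0458, 0], 0, 1], [[0.0104, 0.0458, 0], 0, 1], [[0.0104, 0.0458, 0], 0, 1], [[0, 0, 0], 0, 1], [[0, 0, 0], 0, 1], [[0, 0, 0], 0, 1], [[0, 0, 0], 0, 1], [[0, 0, 0], 0, 1]])

```text
time: 19.13
position: [0.6346, -0.1139, 0.1017]
orientation: [[0.217, 0.976, -0.0], [0.976, -0.217, 0.001], [0.001, -0.001, -1.0]]
force: [-0.0, -0.5, -0.4]
gripper_width: 0.0154
grasp_force: 30.0
```

```bash
python3 wr.py w4.png marker_blue,.634,-.1136,167.5 blue_rest,.6346,-.1136,167.5 black_rest,.652,.097,160
```

```text
t 19.13 tcp [ 0.6346 -0.1139  0.1017] yaw(y) -12.5 w 0.0154
marker_blue 0.73 [245.3, 126.2, 33.1, 164.9] [ 0.6355 -0.1184] 170.9 iou 0.47
blue_rest 0.57 [229.3, 134.9, 64.6, 85.2] [ 0.6341 -0.1137] 167.5 iou 0.45
black_rest 0.96 [189.3, 1.1, 67.7, 16.4] [0.6509 0.0988] 161.4 iou 0.55
black_rest far 0.44 [261. 200.] exp [229. -31.]
```

View pics/w4.png

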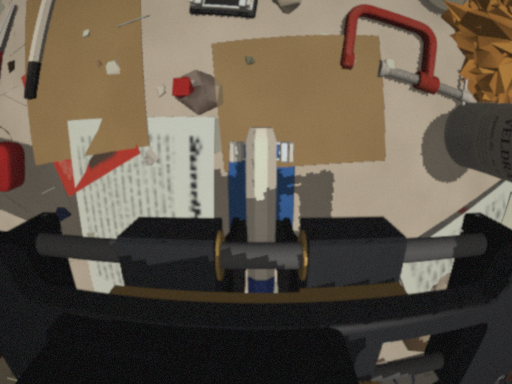

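jog_arm(series=[[[0, 0, 0.03], 0, 1], [[0, 0, 0.045], 0, 1], [[0, 0, 0.04], 0, 1], [[0, 0, 0.03], 0, 1], [[0, 0, 0.015], 0, 1], [[0, 0, 0.006], 0, 1], [[0, 0, 0.003], 0, 1], [[0, 0, 0], 0, 1], [[0, 0, 0], 0, 1], [[0, 0, 0], 0, 1]])

```text
time: 20.17
position: [0.6357, -0.114, 0.0179]
orientation: [[0.217, 0.976, 0.001], [0.976, -0.217, 0.0], [0.001, 0.001, -1.0]]
force: [-0.1, -0.6, -1.2]
gripper_width: 0.0152
grasp_force: 30.0
```

jog_arm(series=[[[0, 0, 0.002], 0, 1], [[0, 0, 0.002], 0, 1], [[0, 0, 0], 0, 1], [[0, 0, 0], 0, 1], [[0, 0, 0], 0, -1], [[0, 0, 0], 0, -1], [[0, 0, 0], 0, -1], [[0, 0, 0], 0, -1], [[0, 0, 0], 0, -1], [[0, 0, 0], 0, -1], [[0, 0, 0], 0, -1], [[0, 0, 0], 0, -1], [[0, 0, 0], 0, -1]])

```text
time: 21.25
position: [0.6352, -0.1139, 0.0151]
orientation: [[0.217, 0.976, -0.0], [0.976, -0.217, 0.001], [0.0, -0.001, -1.0]]
force: [-0.0, -0.0, -0.7]
gripper_width: 0.0675
grasp_force: 0.0
```

jog_arm(series=[[[0, 0, -0.03], 0, -1], [[0, 0, -0.06], 0, -1], [[0, 0, -0.08], 0, -1], [[0, 0, -0.08], 0, -1], [[0, 0, -0.08], 0, -1], [[0, 0, -0.04], 0.1122, -1], [[0, 0, 0], 0.1122, -1], [[0, 0, 0], 0, -1], [[0, 0, 0], 0, -1]])

```text
time: 22.0
position: [0.6351, -0.1139, 0.2004]
orientation: [[0.382, 0.924, -0.001], [0.924, -0.382, 0.0], [0.0, -0.001, -1.0]]
force: [-0.5, -0.1, -1.2]
gripper_width: 0.087
grasp_force: 0.0
```

jog_arm(series=[[[0.015, -0.032, 0], 0, -1], [[0.0246, -0.0523, 0], 0, -1], [[0.0246, -0.0523, 0], 0, -1], [[0.0246, -0.0523, 0], 0, -1], [[0.0246, -0.0523, 0], 0, -1], [[0.0246, -0.0523, 0], 0, -1], [[0.0246, -0.0523, 0], 0, -1], [[0.0246, -0.0523, 0], 0, -1], [[0.0246, -0.0523, 0], 0, -1], [[0.0246, -0.0523, 0], 0, -1], [[0.0096, -0.0203, 0], 0, -1], [[0, 0, 0], 0, -1], [[0, 0, 0], 0, -1], [[0, 0, 0], 0, -1], [[0, 0, 0], 0, -1]])

```text
time: 23.25
position: [0.4473, 0.0919, 0.2007]
orientation: [[0.387, 0.922, -0.003], [0.922, -0.387, -0.001], [-0.002, -0.002, -1.0]]
force: [-0.3, -0.6, 0.4]
gripper_width: 0.0872
grasp_force: 0.0
```

```bash
python3 wr.py w5.png marker_blue,.635,-.114,167.5 marker_black,.4409,.1001,157.4 black_rest,.652,.097,160
```

```text
t 23.25 tcp [0.4473 0.0919 0.2007] yaw(y) -22.7 w 0.0872
marker_black 0.6 [249.1, 117.9, 9.9, 102.3] [0.4405 0.0985] 156.8 iou 0.9
black_rest 0.82 [383.5, 70.2, 47.3, 77.7] [0.6523 0.0965] 159.8 iou 0.84
```

View pics/w5.png

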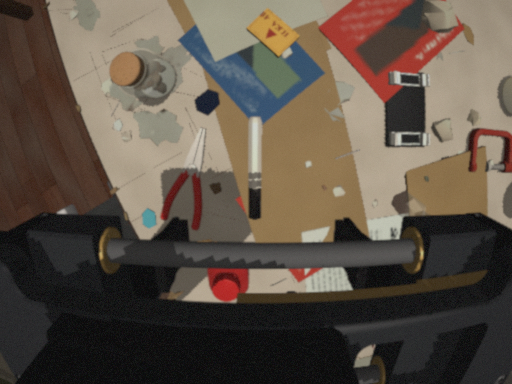

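jog_arm(series=[[[0.0078, -0.018, 0.04], 0, -0.1], [[0, 0, 0.07], 0, -0.1], [[0, 0, 0.07], 0, -0.1], [[0, 0, 0.07], 0, -0.1], [[0, 0, 0.05], 0, -0.1], [[0, 0, 0.03], 0, -0.1], [[0, 0, 0.01], 0, -0.1], [[0, 0, 0], 0, -0.1], [[0, 0, 0], 0, -0.1], [[0, 0, 0], 0, -0.1]])

```text
time: 24.28
position: [0.4387, 0.1027, 0.0461]
orientation: [[0.383, 0.924, -0.006], [0.924, -0.383, 0.004], [0.001, -0.007, -1.0]]
force: [0.2, 0.9, 0.3]
gripper_width: 0.0479
grasp_force: 0.0
```

jog_arm(series=[[[-0.004, 0.004, 0.03], 0, -0.1], [[0, 0, 0.02], 0, -0.1], [[0, 0, 0], 0, -0.1], [[0, 0, 0], 0, -0.1], [[0, 0, 0], 0, -0.1]])

```text
time: 24.7
position: [0.4394, 0.1002, 0.021]
orientation: [[0.382, 0.924, -0.006], [0.924, -0.382, 0.003], [0.001, -0.007, -1.0]]
force: [-0.2, 0.6, 0.1]
gripper_width: 0.0479
grasp_force: 0.0
```

jog_arm(series=[[[0, 0.001, 0.02], 0, -0.1], [[0, 0, 0.012], 0, -0.1], [[0, 0, 0.004], 0, -0.1], [[0, 0, 0], 0, -0.1], [[0, 0, 0], 0, 1], [[0, 0, 0], 0, 1], [[0, 0, 0], 0, 1], [[0, 0, 0], 0, 1], [[0, 0, 0], 0, 1], [[0, 0, 0], 0, 1], [[0, 0, 0], 0, 1], [[0, 0, 0], 0, 1]])

```text
time: 25.7
position: [0.4391, 0.0997, 0.002]
orientation: [[0.383, 0.924, -0.008], [0.924, -0.383, 0.002], [-0.001, -0.008, -1.0]]
force: [0.0, 0.9, 2.1]
gripper_width: 0.0153
grasp_force: 30.0
```

jog_arm(series=[[[0, 0, -0.03], 0, 1], [[0, 0, -0.05], 0, 1], [[0, 0, -0.06], 0, 1], [[0, 0, -0.04], 0, 1], [[0, 0, -0.02], 0, 1], [[0, 0, 0], -0.053, 1], [[0, 0, 0], 0, 1], [[0.0156, 0.0447, 0], 0, 1], [[0.0156, 0.0447, 0], 0, 1], [[0.0156, 0.0447, 0], 0, 1], [[0.0156, 0.0447, 0], 0, 1], [[0.0156, 0.0447, 0], 0, 1], [[0.0156, 0.0447, 0], 0, 1], [[0.0156, 0.0447, 0], 0, 1], [[0.0156, 0.0447, 0], 0, 1], [[0.0156, 0.0447, 0], 0, 1], [[0, 0, 0], 0, 1], [[0, 0, 0], 0, 1], [[0, 0, 0], 0, 1], [[0, 0, 0], 0, 1]])

```text
time: 27.37
position: [0.6511, 0.0961, 0.1]
orientation: [[0.345, 0.939, -0.009], [0.939, -0.345, 0.002], [-0.001, -0.009, -1.0]]
force: [-0.4, -0.7, -0.2]
gripper_width: 0.015
grasp_force: 30.0
```

```bash
python3 wr.py w6.png black_rest,.652,.097,160
```

```text
t 27.37 tcp [0.6511 0.0961 0.1   ] yaw(y) -20.2 w 0.015
black_rest 0.9 [228.1, 132.1, 68.8, 98.2] [0.651  0.0955] 160.3 iou 0.42
```

View pics/w6.png

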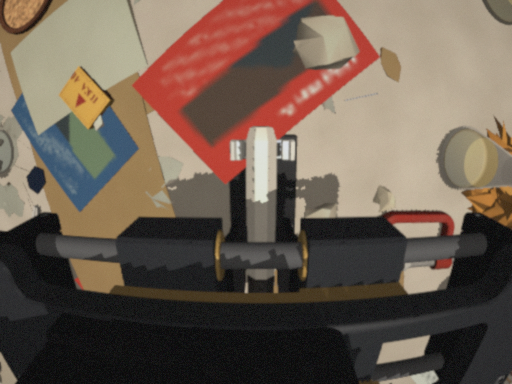

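The black marker sits over the black rest at (262,150), in line with the saddles. Lowering it now.

jog_arm(series=[[[0, 0.001, 0.03], 0, 1], [[0, 0, 0.045], 0, 1], [[0, 0, 0.04], 0, 1], [[0, 0, 0.03], 0, 1], [[0, 0, 0.012], 0, 1], [[0, 0, 0.006], 0, 1], [[0, 0, 0.003], 0, 1], [[0, 0, 0.002], 0, 1], [[0, 0, 0], 0, 1], [[0, 0, 0], 0, 1], [[0, 0, 0], 0, 1]])

```text
time: 28.38
position: [0.6522, 0.0962, 0.0171]
orientation: [[0.344, 0.939, -0.007], [0.939, -0.344, 0.003], [0.0, -0.007, -1.0]]
force: [-0.5, -0.1, -0.4]
gripper_width: 0.0153
grasp_force: 30.0
```

jog_arm(series=[[[0, 0, 0.003], 0, 1], [[0, 0, 0], 0, 1], [[0, 0, 0], 0, 1], [[0, 0, 0], 0, -1], [[0, 0, 0], 0, -1], [[0, 0, 0], 0, -1], [[0, 0, 0], 0, -1], [[0, 0, 0], 0, -1], [[0, 0, 0], 0, -1], [[0, 0, 0], 0, -1], [[0, 0, 0], 0, -1], [[0, 0, -0.03], 0, -1], [[0, 0, -0.06], 0, -1], [[0, 0, -0.08], 0, -1], [[0, 0, -0.08], 0, -1], [[0, 0, -0.08], 0, -1], [[0, 0, -0.04], 0, -1], [[0, 0, 0], 0, -1], [[0, 0, 0], 0, -1]])

```text
time: 29.97
position: [0.6538, 0.0955, 0.2021]
orientation: [[0.344, 0.939, -0.005], [0.939, -0.344, 0.003], [0.001, -0.006, -1.0]]
force: [-0.0, 0.4, 0.0]
gripper_width: 0.0871
grasp_force: 0.0
```

jog_arm(series=[[[0.005, -0.033, 0], 0, -1], [[0.01, -0.06, 0], 0, -1], [[0.01, -0.06, 0], 0, -1], [[0.01, -0.06, 0], 0, -1], [[0.01, -0.06, 0], 0, -1], [[0.01, -0.06, 0], 0, -1], [[0.01, -0.06, 0], 0, -1], [[0.01, -0.06, 0], 0, -1], [[0.01, -0.06, 0], 0, -1], [[0.01, -0.06, 0], 0, -1], [[0.006, -0.06, 0], 0, -1], [[0, 0, 0], 0, -1], [[0, 0, 0], 0, -1], [[0, 0, 0], 0, -1], [[0, 0, 0], 0, -1], [[0, 0, 0], 0, -1]])

```text
time: 31.3
position: [0.3766, 0.2497, 0.2024]
orientation: [[0.346, 0.938, -0.007], [0.938, -0.346, 0.001], [-0.002, -0.007, -1.0]]
force: [0.2, -0.1, -0.2]
gripper_width: 0.0871
grasp_force: 0.0
```

```bash
python3 wr.py w7.png cork_jar,.3741,.2518,0 jar_tray,.478,.4054,0
```

```text
t 31.3 tcp [0.3766 0.2497 0.2024] yaw(y) -20.3 w 0.0871
cork_jar 0.63 [233.7, 145.0, 48.4, 59.9] [0.3737 0.2527] -13.4 iou 0.98
jar_tray 0.77 [260.8, 1.1, 73.6, 63.6] [0.478  0.4052] -10.5 iou 0.88
```

View pics/w7.png

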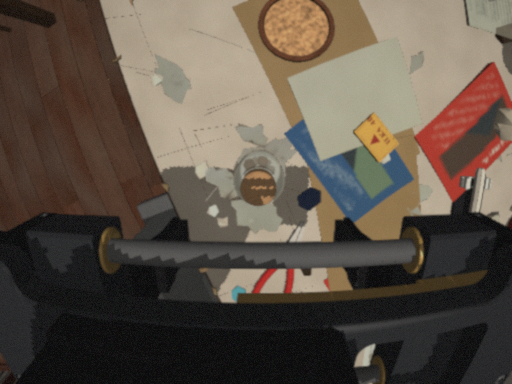

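jog_arm(series=[[[0.003, -0.007, 0.03], 0, -1], [[0, 0, 0.05], 0, -1], [[0, 0, 0.05], 0, -1], [[0, 0, 0.05], 0, -1], [[0, 0, 0.05], 0, -1], [[0, 0, 0.05], 0, -1], [[0, 0, 0.03], 0, -1], [[0, 0, 0.01], 0, -1], [[0, 0, 0], 0, -1], [[0, 0, 0], 0, -1], [[0, 0, 0], 0, -1]])

```text
time: 32.37
position: [0.3725, 0.2542, 0.0438]
orientation: [[0.344, 0.939, -0.007], [0.939, -0.344, 0.004], [0.001, -0.008, -1.0]]
force: [-0.4, -0.3, 0.1]
gripper_width: 0.087
grasp_force: 0.0
```

jog_arm(series=[[[-0.0024, 0.0036, 0.008], 0, -1], [[0, 0, 0.003], 0, -1], [[0, 0, 0], 0, -1], [[0, 0, 0], 0, -1], [[0, 0, 0], 0, 1], [[0, 0, 0], 0, 1], [[0, 0, 0], 0, 1], [[0, 0, 0], 0, 1], [[0, 0, 0], 0, 1], [[0, 0, 0], 0, 1], [[0, 0, 0], 0, 1], [[0, 0, 0], 0, 1], [[0, 0, 0], 0, 1], [[0, 0, 0], 0, 1]])

```text
time: 33.53
position: [0.3731, 0.2519, 0.0372]
orientation: [[0.344, 0.939, -0.007], [0.939, -0.344, 0.002], [-0.0, -0.008, -1.0]]
force: [1.0, -0.2, 0.6]
gripper_width: 0.0527
grasp_force: 30.0
```

jog_arm(series=[[[0, 0, -0.02], 0, 1], [[0, 0, -0.04], 0, 1], [[0, 0, -0.05], 0, 1], [[0, 0, -0.04], 0, 1], [[0, 0, -0.02], 0, 1], [[0.018, 0.0045, 0], 0, 1], [[0.036, 0.0091, 0], 0, 1], [[0.036, 0.0091, 0], 0, 1], [[0.036, 0.0091, 0], 0, 1], [[0.036, 0.0091, 0], 0, 1], [[0.036, 0.0091, 0], 0, 1], [[0.036, 0.0091, 0], 0, 1], [[0.036, 0.0091, 0], 0, 1], [[0.036, 0.0091, 0], 0, 1], [[0.036, 0.0091, 0], 0, 1], [[0.018, 0.0045, 0], 0, 1], [[0, 0, 0], 0, 1], [[0, 0, 0], 0, 1], [[0, 0, 0], 0, 1], [[0, 0, 0], 0, 1]])

```text
time: 35.2
position: [0.478, 0.4044, 0.1218]
orientation: [[0.345, 0.939, -0.008], [0.939, -0.345, 0.002], [-0.001, -0.008, -1.0]]
force: [-0.2, 0.1, -0.7]
gripper_width: 0.0529
grasp_force: 30.0
```

```bash
python3 wr.py w8.png jar_tray,.478,.4054,0
```

```text
t 35.2 tcp [0.478  0.4044 0.1218] yaw(y) -20.2 w 0.0529
jar_tray 0.93 [215.5, 140.3, 97.2, 70.1] [0.4781 0.4051] -12.7 iou 0.57
```

View pics/w8.png

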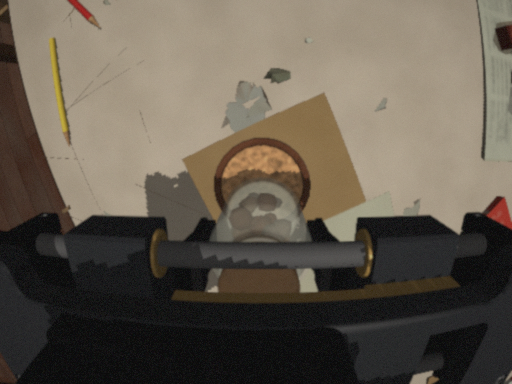

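jog_arm(series=[[[0.001, 0, 0.03], 0, 1], [[0, 0, 0.04], 0, 1], [[0, 0, 0.04], 0, 1], [[0, 0, 0.025], 0, 1], [[0, 0, 0.012], 0, 1], [[0, 0, 0.006], 0, 1], [[0, 0, 0.002], 0, 1], [[0, 0, 0], 0, 1], [[0, 0, 0], 0, 1], [[0, 0, 0], 0, 1]])

```text
time: 36.13
position: [0.4783, 0.406, 0.045]
orientation: [[0.344, 0.939, -0.007], [0.939, -0.344, 0.003], [0.001, -0.007, -1.0]]
force: [-0.4, 0.1, -0.6]
gripper_width: 0.0528
grasp_force: 30.0
```

jog_arm(series=[[[0, 0, 0.002], 0, 1], [[0, 0, 0.002], 0, 1], [[0, 0, 0.001], 0, 1], [[0, 0, 0], 0, 1], [[0, 0, 0], 0, 1]])

```text
time: 36.55
position: [0.4781, 0.406, 0.0423]
orientation: [[0.344, 0.939, -0.007], [0.939, -0.344, 0.003], [0.0, -0.008, -1.0]]
force: [-0.4, 0.3, 5.4]
gripper_width: 0.053
grasp_force: 29.9
```

jog_arm(series=[[[0, 0, 0], 0, -1], [[0, 0, 0], 0, -1], [[0, 0, 0], 0, -1], [[0, 0, 0], 0, -1], [[0, 0, 0], 0, -1], [[0, 0, 0], 0, -1], [[0, 0, 0], 0, -1], [[0, 0, 0], 0, -1], [[0, 0, -0.02], 0, -1], [[0, 0, -0.05], 0, -1], [[0, 0, -0.06], 0, -1], [[0, 0, -0.08], 0, -1], [[0, 0, -0.08], 0, -1], [[0, 0, -0.05], 0, -1], [[0, 0, 0], 0, -1]])

```text
time: 37.8
position: [0.4816, 0.406, 0.2184]
orientation: [[0.345, 0.939, -0.002], [0.939, -0.345, 0.008], [0.007, -0.004, -1.0]]
force: [0.7, 0.1, -0.9]
gripper_width: 0.0873
grasp_force: 0.0
```

jog_arm(series=[[[0.03, -0.04, 0], 0, -1], [[0.04, -0.06, 0], 0, -1], [[0.04, -0.06, 0], 0, -1], [[0.04, -0.06, 0], 0, -1], [[0.04, -0.06, 0], 0, -1], [[0.04, -0.06, 0], 0, -1], [[0.04, -0.06, 0], 0, -1], [[0, 0, 0], 0, -1], [[0, 0, 0], 0, -1], [[0, 0, 0], 0, -1]])

```text
time: 38.63
position: [0.3383, 0.6003, 0.2133]
orientation: [[0.345, 0.939, -0.007], [0.939, -0.345, 0.001], [-0.001, -0.007, -1.0]]
force: [0.6, -0.5, 0.4]
gripper_width: 0.0872
grasp_force: 0.0
```

```bash
sed -i 's/^W=.*/W={"ink_pot":((374,184),(223,339)),"cork_jar":((125,194),(291,92)),/; s/^"marker_blue":((289,204),(235,240)),"marker_black":((221,207),(254,174)),/"marker_blue":((287,146),(302,254)),"marker_black":((222,142),(325,188)),/; s/<6\]/<9]/' meas.py; echo 'cv2.imwrite("pics/fin.png",np.hstack([cv2.resize(C["top"]["frame"][110:270,100:400,::-1],(400,213)),cv2.resize(C["side"]["frame"][60:384,170:370,::-1],(370,600))[:600]] ) if 0 else cv2.resize(C["side"]["frame"][60:384,130:390,::-1],(480,598)));cv2.imwrite("pics/fint.png",cv2.resize(C["top"]["frame"][100:290,90:430,::-1],None,fx=2.3,fy=2.3))' >>meas.py; python3 meas.py | head -10
```

```text
ink_pot [ 0.4997 -0.3807] yaw 95.5 iou 0.89 2 [[0.8, -1.5], [-1.3, 2.1]]
cork_jar [0.4782 0.4079] yaw 177.1 iou 0.92 2 [[0.6, 0.1], [-2.1, 2.5]]
marker_blue [ 0.6346 -0.1077] yaw 167.8 iou 0.66 2 [[4.2, -8.6], [-0.1, 3.0]]
marker_black [0.6518 0.1037] yaw 160.6 iou 0.66 2 [[3.5, -7.8], [-0.4, 1.7]]
blue_rest [ 0.6342 -0.1128] yaw 167.4 iou 0.66 2 [[1.1, -0.6], [-0.3, 1.7]]
black_rest [0.6543 0.0974] yaw 160.1 iou 0.62 1 []
matchbox [0.5248 0.2449] yaw 26.3 iou 0.86 2 [[0.9, -1.4], [-1.6, 4.0]]
striped_pack [ 0.5396 -0.2242] yaw 54.8 iou 0.9 2 [[0.2, -0.4], [-0.0, 0.3]]
r1:ink_pot [ 0.388  -0.3898] yaw 73.7 iou 0.92 2 [[1.1, -1.5], [-0.4, 0.6]]
r2:ink_pot [ 0.6463 -0.2757] yaw 21.4 iou 0.88 2 [[-0.1, -1.0], [0.1, 0.2]]
```

View pics/fin.png

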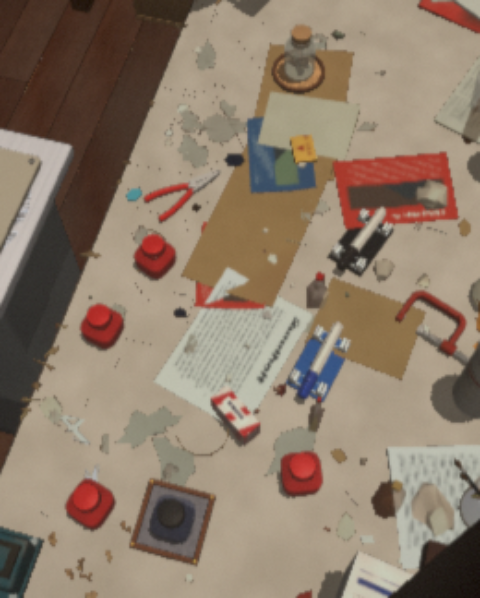

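View pics/fint.png

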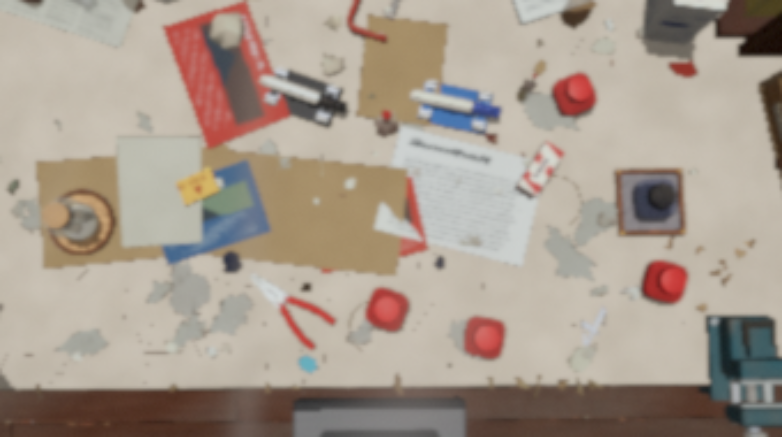

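The views show the bottle at (172,520) in the side picture, upright inside the square tray. The jar is upright in the cork tray at (300,65). Both markers lie across both saddles, centred, at about (303,97) and (456,103) in the top picture. The matchbox and carton have not moved, so I am handing in.

```bash
python3 -c "
from plant import bot
print(bot.finish_job())"
```

```text
the job is handed in; nothing more can be done
None
```

I put the ink bottle in the square tray first, then laid both markers across their rests and stood the jar in the cork tray. Matchbox and carton were left in place, and I handed the job in at about 40 s (no verdict was returned).

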